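# Shake the last coin out of the tip box

### The arm

A 6-joint arm with a two-finger parallel gripper is mounted at the origin on the work surface. World frame = base frame: x ahead of the robot, y to its left, z up, the work surface at z = 0. Lengths are in mm, angles in degrees, forces in N, time in s.
With the tool pointing down it reaches from about 425 to 950 mm from the base axis. Payload 14.7 kg.
Tool frame: the origin (TCP) lies between the finger pads; the fingertips stand 17 mm ahead of it and the grasp point (between the pads) lies 2 mm behind it; z points along the fingers, y is the line along which they close (so a half turn about z gives the same grasp; the last joint's range is limited). The gripper opens to 85 mm and grips with 20 to 120 N. Pads are 22 mm wide; open, the fingers measure 114 mm over their backs; the gripper's body (76 mm by 85 mm) begins 54 mm behind the grasp point. The pads swing forward as they close: fully open they stand 13 mm farther back than shut.
Start: joints at [71.872, 27.513, 91.461, -0, 61.026, -2.67], TCP at [173.226, 626.486, 248.297] pointing down, gripper open.
Joint ranges: [-157.49, 157.49], [-46.99, 117.5], [13.45, 153.17], [-89.5, 269.5], [5.16, 153.95], [-167.48, 167.48]. Speed limits (degrees/s): [108.29, 108.29, 136.94, 172.46, 172.46, 172.46].

### API

Orientations are given as a 3x3 rotation matrix whose columns are the frame's x, y, z axes.
In Python, from plant import * gives the robot as it stands.
- The arm moves only by the shell command python3 -m creep 'ROWS' [OPENING] [FORCE]. ROWS is a JSON object of lists of equal length, an entry for each row: "dp": the shift along the tool's x, y, z in mm, a list of three; "rotation": the turn, a rotation vector about the tool's x, y, z in rad, a list of three. A call has 1 to 20 rows; each row is the pose to reach, as a shift and turn from the pose commanded when the call began, along the tool's axes at that moment; what a row does not reach only later rows make up. A row lasts 1/10 s, in which the tool goes at most 50 mm and 8.59 degrees, less where a joint would pass 70% of its speed; a pose out of reach is approached as far as the arm can. A call with a gripper value outside its range is refused whole. OPENING is the opening, from -1 (shut) to 1 (fully open), so that 0 is half open, set as the call begins (- or left out, the last holds). The fingers move at their own pace and stop on an object; FORCE is the grip in N (left out, the last holds). Time passes only in rows, so rows that repeat a pose let the fingers close. It gives the time, the measured TCP pose, the force, the opening and the grip force at its end, in the units of the state.
- read_state(): the state, without advancing time (a new reading comes with each control period).
- get_image(name): name is "scene" or "top" or "wrist"; returns a dict with "img" (384x512x3 uint8, blue, green, red), "intrinsics" (3x3 intrinsics, pixels), "xyz" and "rotation" of the camera in the world. Camera axes: x right, y up, looking along -z (the intrinsics and any distortion apply to the point x, -y, -z); pixel columns grow to the right and rows downward; lengths in mm; the calibration is good to about 2 mm. A picture is of the moment at which its call begins. There is no depth.
- hand_in(): hands the job in; it is judged then, once.
The state is a dict: "t": time; "joint_positions": joint angles; "joint_vel": joint speeds; "joint_efforts": joint torques, N m; "tcp_pos": TCP position; "ee_rot": TCP orientation; "wrist_force": force on the tool from outside, world axes, zero at the start; "moment": the same for the moment, N m; "opening": opening from 0.0 (shut) to 1.0 (fully open); "grasp_force": force on a finger pad.
Only numpy, scipy, OpenCV 4.12 (cv2) and the standard library are available. Lean on these libraries where they do the work, as an engineer would, in place of code of your own. Each camera call takes 0.05 s, during which the arm holds its last target. There are 200 camera calls.

### The job

The tip box has been rinsed and is draining bottom up on the sloping wire rack, but a coin is still inside it. Hold the box over the change dish, slot down, and shake it until the coin slips out through the slot into the dish; then put the box back on the rack's wires, still slot side down, and let go. The acrylic cracks easily, so do not bang it on anything, and leave the dish, the cake behind it and the mould on the rack where they are.

Things in the scene. Friction and masses are not known exactly. Their poses are not given: they have to be found in the camera images.
- tipbox: tip box of clear 4 mm acrylic, 0.18 to 0.31 kg, draining bottom up on the rack, one long wall against the rail. Outside 60 (its x) by 100 (its y) by 90 (its z): the fingers can take it only across the 60. Closed but for one slot in the panel that faces down. Origin: centre of that panel's outer face; z points to the closed base, now uppermost; x points up the rack's slope, away from the rail.
- slot (a point): centre of the slot's outer mouth, 22.5 from the tip box's origin along its -x. The slot is 46 long (along the box's y) and 7 wide (x -26 to -19), cut square through the 4 mm panel right along the inner face of the long wall on the -x side, the wall by the rail.
- box_inside (a point): centre of the slotted panel's inner face (box's x, y = 0, z = 4). To free the coin lean the box some 45 degrees, the wall beside the slot underneath, slotted panel facing down and sideways, and make quick strokes of 20 to 40 mm along the box's z; if the coin lies past a slot end, turn the box about 25 degrees on its z so that end is higher: it works along to the slot. Tilting alone fails.
- coin: loose coin, 30 across, 3 thick, 14 g, inside the tip box, lying flat on the inside of the slotted panel; flat it cannot pass the slot, only on edge, lying against the wall beside the slot. Origin: centre of one flat face, z along the coin's axis.
- rack: fixed steel wire draining rack over a drip tray, on the counter, 300 wide (its y). Origin: on the counter below the front edge of its sloping deck; x points level from the front to the back, which is the raised side; z up.
- rack_deck: the rack's sloping deck. Origin: middle of its front edge, in the plane of the wire tops, 45 above the counter; x points up the slope (25 degrees, 170 long), y across (wires from -140 to 140, 20 apart), z square to the wires. A retaining rail 7 thick runs along the front at x = -4, z = 20 (its inner side at x = -0.5); what lies on the deck rests against it.
- dish: loose round steel change dish, 160 across at the rim, 40 tall, floor 4 thick and 110 across, two small coins already in it, 0.45 kg. Origin: centre of its underside.
- mould: loose small aluminium pudding mould, 68 across, 52 tall, drying bottom up on the rack's deck against the rail, at the deck's y of about 105. Origin: centre of its rim, which is on the wires.
- cake_near: loose round fruit cake in a brown paper case, 136 across, 55 tall; stands close behind the change dish. Not part of the job. Origin: centre of its underside
- table: the counter, a dark stone slab, top at height 0. Not part of the job
Mind the look-alikes: they are no part of the job. What is shaped like the tipbox but green or orange is not meant. What is shaped like the dish but orange is not meant.

How it is judged:
By the outcome, as a careful person would: the job done as asked, in the order asked, and still so for the second after the job is handed in, with the robot touching nothing.
It also fails if it takes over 51 s, if anything falls off the work surface, if the arm or the gripper's body presses on something with over 40 N, if the wrist force passes 120 N, or if a joint passes its speed limit or range.

## Working session

There is one attempt and no reset: what is moved stays moved. The work goes in short steps, Python scripts to look and compute and a shell command to move; the robot and the scene stay as the last step left them, time stands still between calls to the robot, and variables do not carry over. Pictures are saved under pics/ and viewed, at most 10 in all, crops included, and the job is handed in when it is done.

```bash
mkdir -p pics; ls; cat > h.py <<'E'
from plant import *
import numpy as np, cv2
def grab(n):
    d=get_image(n); return d
def ray(d,uv):
    K=np.array(d["intrinsics"]);v=np.linalg.inv(K)@np.array([uv[0],uv[1],1.])
    R=np.array(d["rotation"]);w=R@np.array([v[0],-v[1],-v[2]]);return np.array(d["xyz"]),w/np.linalg.norm(w)
def onz(d,uv,z):
    o,w=ray(d,uv);return o+w*(z-o[2])/w[2]
def proj(d,p):
    R=np.array(d["rotation"]);c=R.T@(np.array(p)-np.array(d["xyz"]));c=np.array([c[0],-c[1],-c[2]])
    q=np.array(d["intrinsics"])@c;return q[:2]/q[2]
E
python3 - <<'E'
from h import *
a=[grab(n) for n in("scene","top")]
im=np.hstack([x["img"] for x in a])
cv2.imwrite("pics/a_scene.png",a[0]["img"]);cv2.imwrite("pics/a_top.png",a[1]["img"])
import pickle;pickle.dump(a,open("a.pkl","wb"))
for x in a: print({k:v for k,v in x.items() if k!="img"})
print(read_state())
E
```

```text
pics
{'intrinsics': array([[468.34179975,   0.        , 254.45282978],
       [  0.        , 468.34179975, 184.9587476 ],
       [  0.        ,   0.        ,   1.        ]]), 'xyz': array([1323.5398653,  368.9421507,  883.8127949]), 'rotation': array([[-0.40696676, -0.61347363,  0.67677778],
       [ 0.91343541, -0.27633244,  0.29879111],
       [ 0.00371519,  0.73979084,  0.67282665]])}
{'intrinsics': array([[380.80817208,   0.        , 251.50111147],
       [  0.        , 380.80817208, 192.38072362],
       [  0.        ,   0.        ,   1.        ]]), 'xyz': array([ 325.31279463,    9.5434349 , 1009.62911201]), 'rotation': array([[ 0.00980906,  0.98534608, -0.17028474],
       [-0.99989253,  0.01152066,  0.00906617],
       [ 0.01089511,  0.17017751,  0.98535319]])}
{'t': 0.1, 'joint_positions': array([ 7.18720157e+01,  2.75471115e+01,  9.14914144e+01,  1.39290194e-03,
        6.10263427e+01, -2.67156460e+00]), 'joint_vel': array([-0.1241386 , -0.15873195, -0.03862145, -0.06111927,  0.05097508,
       -0.09722628]), 'joint_efforts': array([ 2.19707450e-03, -9.52245283e+01, -4.31045079e+01,  7.34619584e-05,
        5.10204263e-03,  9.03870045e-05]), 'tcp_pos': array([173.1045071 , 626.14711359, 247.71864837]), 'ee_rot': array([[-9.63830286e-01,  2.66516494e-01, -3.72476197e-04],
       [ 2.66516744e-01,  9.63829695e-01, -1.06935521e-03],
       [ 7.40028171e-05, -1.12994809e-03, -9.99999359e-01]]), 'wrist_force': array([ 1.30247822, -0.9280059 , -0.91313943]), 'moment': array([ 0.07779391, -0.0067458 ,  0.00256766]), 'grasp_force': 0.0, 'opening': 1.002613391721562}
```

View pics/a_scene.png

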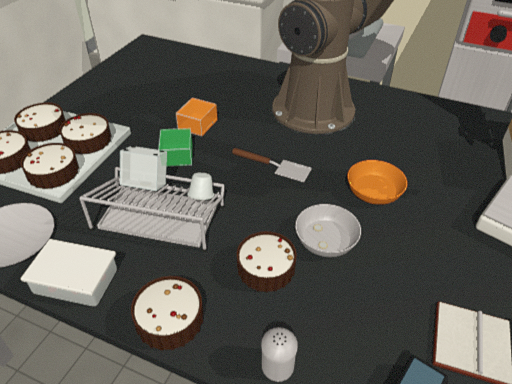

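View pics/a_top.png

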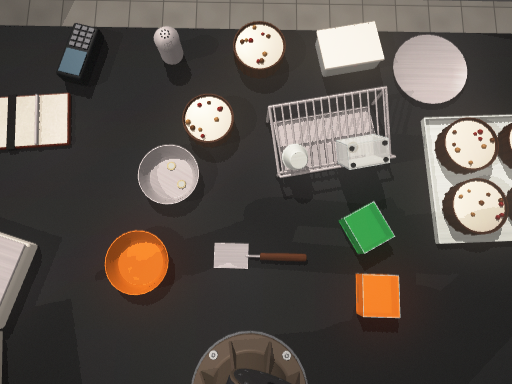

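Candidates for the tip box are the clear one on the rack (top 362,151 / scene 143,168), green (top 366,228) and orange (378,296). I choose the clear one. For the dish, steel (top 168,174) against orange (137,262): I choose steel. cake_near is at top (208,118). Next, a close crop.

```bash
python3 - <<'E'
import pickle,cv2,numpy as np
a=pickle.load(open("a.pkl","rb"))
t=cv2.resize(a[1]["img"][80:185,260:400],None,fx=5.4,fy=5.4,interpolation=cv2.INTER_CUBIC)
cv2.imwrite("pics/b.png",t[:600,:800])
t=cv2.resize(a[0]["img"][140:250,75:235],None,fx=5,fy=5,interpolation=cv2.INTER_CUBIC)
cv2.imwrite("pics/c.png",t)
E
```

```text
(no output)
```

View pics/b.png

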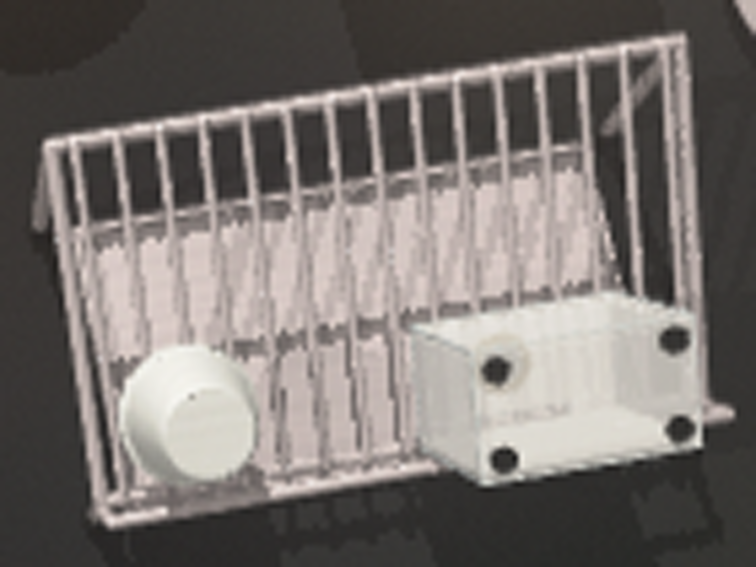

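View pics/c.png

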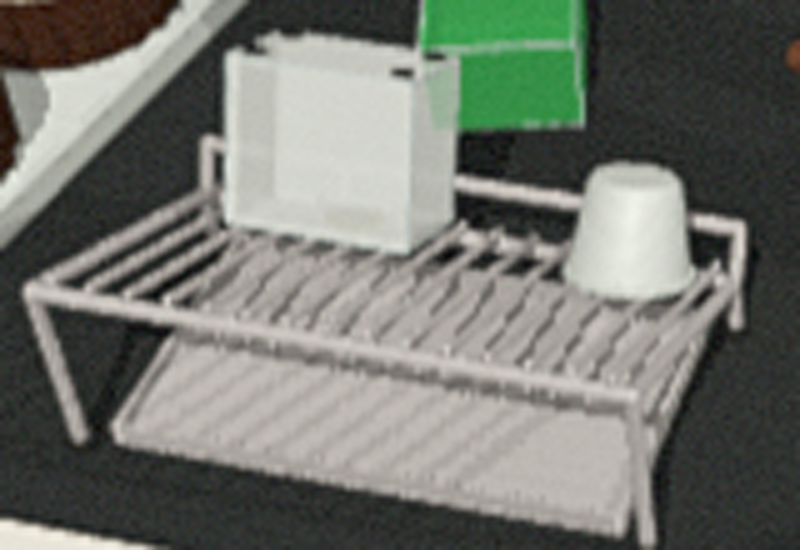

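The crops show the clear box base-up: four black feet at b (497,370), (675,340), (505,460), (680,428). The coin is visible through it near b (500,362). Rail ends are at b (108,520) and (730,412), back corners at b (48,143) and (683,38), and the mould stands at the left end. The choice holds.

```bash
python3 - <<'E'
from h import *
import pickle
s,t=pickle.load(open("a.pkl","rb"))
cb=lambda u,v:(260+(u+.5)/5.4-.5,80+(v+.5)/5.4-.5)
cc=lambda u,v:(75+(u+.5)/5-.5,140+(v+.5)/5-.5)
P=[onz(t,cb(*q),z) for q,z in [((108,520),61.4),((730,412),61.4),((48,143),116.8),((683,38),116.8)]]
for p in P: print(p.round(1))
print("len",np.linalg.norm(P[0]-P[1]),np.linalg.norm(P[2]-P[3]))
for a,b in((0,1),(2,3)): print(np.degrees(np.arctan2(*(P[a]-P[b])[[1,0]]))-90)
# scene cross-check back corners & rail left
for q,z in [((30,290),116.8),((640,398),116.8),((743,225),61.4),((207,142),61.4)]: print("sc",onz(s,cc(*q),z).round(1))
# feet: two-view unavailable; on z guess 45+..
def cir(im,lo,hi,r):pass
h=cv2.cvtColor(t["img"],cv2.COLOR_BGR2HSV)
for d,uv in((t,(168,174)),):
    g=cv2.cvtColor(d["img"],cv2.COLOR_BGR2GRAY); m=(g>75).astype(np.uint8)
    roi=np.zeros_like(m);cv2.circle(roi,uv,36,1,-1); m&=roi
    c=max(cv2.findContours(m,0,1)[0],key=cv2.contourArea);(u,v),r=cv2.minEnclosingCircle(c);print("dish px",u,v,r,onz(d,(u,v),40), onz(d,(u+r,v),40)-onz(d,(u,v),40))
print("cake",onz(t,(208.5,118.5),55))
E
```

```text
[532.7 -70.3  61.4]
[ 589.1 -368.    61.4]
[697.1 -38.6 116.8]
[ 752.9 -333.7  116.8]
len 302.9181071733181 300.3595725335862
10.730076608210496
10.70138009927092
sc [ 761.  -327.6  116.8]
sc [704.6 -31.5 116.8]
sc [528.5 -71.3  61.4]
sc [ 588.1 -366.7   61.4]
dish px 167.8000030517578 173.8000030517578 31.13336181640625 [539.35269107 218.69716534  40.        ] [  0.98946828 -80.8113003    0.        ]
cake [686.05847809 115.73904447  55.        ]
```

```bash
cat >> h.py <<'E'
yaw=np.radians(10.7);c,s_=np.cos(np.radians(25)),np.sin(np.radians(25))
xh=np.array([np.cos(yaw),np.sin(yaw),0]);yh=np.array([-np.sin(yaw),np.cos(yaw),0]);zh=np.array([0,0,1.])
DO=np.array([572,-216.5,45.]);DR=np.stack([c*xh+s_*zh,yh,-s_*xh+c*zh],1)
def ondeck(d,uv,z):
    o,w=ray(d,uv);o=DR.T@(o-DO);w=DR.T@w;return o+w*(z-o[2])/w[2]
E
python3 - <<'E'
from h import *
import pickle
s,t=pickle.load(open("a.pkl","rb"))
cb=lambda u,v:(260+(u+.5)/5.4-.5,80+(v+.5)/5.4-.5)
cc=lambda u,v:(75+(u+.5)/5-.5,140+(v+.5)/5-.5)
F=[ondeck(t,cb(*q),90) for q in((497,370),(675,340),(505,460),(680,428))]
for f in F:print(f.round(1))
print("centre",np.mean(F,0).round(1))
print("coin",ondeck(t,cb(500,362),4).round(1))
# scene near-bottom corners of box, top corners
for q,z in[((228,222),0),((412,248),0),((228,50),90),((412,70),90),((458,60),90)]:print("sc",ondeck(s,cc(*q),z).round(1))
E
```

```text
[ 50.2 -17.9  90. ]
[ 49.9 -97.8  90. ]
[  9.8 -18.   90. ]
[ 10.5 -97.6  90. ]
centre [ 30.1 -57.8  90. ]
coin [ 36.3 -48.    4. ]
sc [  58.7 -105.7    0. ]
sc [51.2 -7.5  0. ]
sc [  53.7 -109.6   90. ]
sc [ 37.9 -16.8  90. ]
sc [ 6.1 -5.  90. ]
```

```bash
cat >> h.py <<'E'
from scipy.spatial.transform import Rotation as Ro
def boxR2tool(B): return np.stack([B[:,1],B[:,0],-B[:,2]],1)
def boxrot(yawd,lean,spin=0):  # box x horizontal heading yawd, lean deg, spin about box z
    y=np.radians(yawd);l=np.radians(lean);x=np.array([np.cos(y),np.sin(y),0]);yy=np.array([-np.sin(y),np.cos(y),0])
    B=np.stack([np.cos(l)*x+np.sin(l)*zh,yy,-np.sin(l)*x+np.cos(l)*zh],1)
    return B@Ro.from_euler('z',spin,degrees=True).as_matrix()
def plan(steps):
    st=read_state();p0=np.array(st["tcp_pos"]);R0=Ro.from_matrix(st["ee_rot"]).as_matrix()
    for p,R in steps:
        r=Ro.from_matrix(R0.T@R).as_rotvec()
        print("dp",(R0.T@(p-p0)).round(1).tolist(),"rot",r.round(3).tolist(),"ang",np.degrees(np.linalg.norm(r)).round(1))
GR=boxR2tool(DR)
E
python3 - <<'E'
from h import *
g=DO+DR@np.array([30,-57.8,52.])
down=boxR2tool(boxrot(35,0));d2=boxR2tool(boxrot(22,12))
plan([(np.array([560,250,330.]),down),(np.array([600,0,330.]),d2),(g+DR[:,2]*110,GR),(g,GR)])
print(g,g+DR[:,2]*110)
E
```

```text
dp [-473.1, -259.5, -82.0] rot [-0.001, 0.0, 0.69] ang 39.5
dp [-578.3, -489.8, -81.8] rot [-0.196, -0.096, 0.914] ang 53.8
dp [-597.5, -775.9, 44.1] rot [-0.391, -0.242, 1.096] ang 68.1
dp [-639.2, -755.3, 143.7] rot [-0.391, -0.242, 1.096] ang 68.1
[ 587.85397342 -272.32712398  104.80655278] [ 542.17426109 -280.95839523  204.50040935]
```

```bash
python3 -m creep '{"dp":[[-50,-25,-20],[-95,-52,-40],[-143,-78,-60],[-190,-104,-82],[-237,-130,-82],[-284,-156,-82],[-331,-182,-82],[-378,-208,-82],[-425,-234,-82],[-473,-260,-82],[-498,-305,-82],[-520,-350,-82],[-540,-395,-82],[-560,-440,-82],[-578,-490,-82],[-578,-490,-82],[-578,-490,-82],[-578,-490,-82]],"rotation":[[0,0,0.07],[0,0,0.14],[0,0,0.21],[0,0,0.28],[0,0,0.35],[0,0,0.42],[0,0,0.49],[0,0,0.56],[0,0,0.63],[0,0,0.69],[-0.04,-0.02,0.735],[-0.08,-0.04,0.78],[-0.12,-0.06,0.825],[-0.16,-0.08,0.87],[-0.196,-0.096,0.914],[-0.196,-0.096,0.914],[-0.196,-0.096,0.914],[-0.196,-0.096,0.914]]}' 1 40; python3 - <<'E'
from h import *
g=DO+DR@np.array([30,-57.8,52.])
plan([(g+DR[:,2]*110,GR)]);print(read_state()["joint_positions"])
E
```

```text
t: 1.9
tcp_pos: [599.6, -1.2, 330.0]
ee_rot: [[-0.372, 0.908, 0.193], [0.928, 0.363, 0.079], [0.001, 0.209, -0.978]]
wrist_force: [-0.6, 0.3, 0.8]
opening: 0.999
grasp_force: 0.0
dp [-238.5, -179.9, 89.7] rot [-0.226, -0.063, 0.184] ang 17.1
[ -6.39921789  13.8611916  101.54268746   7.05524591  54.18967712
 -31.81757828]
```

```bash
python3 -m creep '{"dp":[[-34,-26,10],[-68,-52,22],[-102,-77,34],[-136,-103,47],[-170,-129,62],[-204,-154,76],[-238.5,-180,89.7],[-238.5,-180,89.7],[-238.5,-180,89.7]],"rotation":[[-0.03,-0.01,0.026],[-0.065,-0.018,0.052],[-0.1,-0.027,0.08],[-0.13,-0.036,0.105],[-0.16,-0.045,0.13],[-0.2,-0.055,0.16],[-0.226,-0.063,0.184],[-0.226,-0.063,0.184],[-0.226,-0.063,0.184]]}'; python3 - <<'E'
from h import *
w=grab("wrist");cv2.imwrite("pics/w1.png",w["img"]);print(w["xyz"],w["rotation"])
import pickle;pickle.dump(w,open("w.pkl","wb"))
for p in [(10,-17.8,90),(50,-17.8,90),(10,-97.8,90),(50,-97.8,90)]:print(proj(w,DO+DR@np.array(p,float)))
g=DO+DR@np.array([30,-57.8,52.]);plan([(g,GR)])
E
```

```text
t: 2.8
tcp_pos: [543.0, -279.2, 204.0]
ee_rot: [[-0.188, 0.89, 0.415], [0.982, 0.17, 0.081], [0.001, 0.423, -0.906]]
wrist_force: [0.1, 0.2, -0.9]
opening: 1.0
grasp_force: 0.0
[ 479.03776169 -222.67465679  317.51909631] [[ 0.89059887 -0.07112081 -0.44919427]
 [ 0.16970447  0.96832641  0.18315116]
 [ 0.42194082 -0.23934449  0.87445992]]
[226.02130791 154.3736948 ]
[293.37395188 154.47501165]
[229.30949198 275.6119251 ]
[290.14837674 275.71127872]
dp [-2.4, -1.6, 109.4] rot [0.0, -0.002, 0.003] ang 0.2
```

View pics/w1.png

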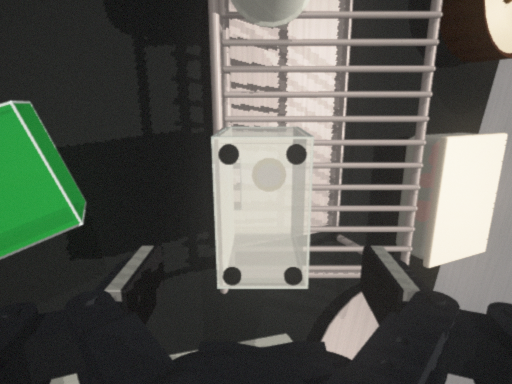

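The box sits as modelled: its feet are at (228,154), (296,154), (232,275) and (293,275), within 3 px of prediction, and the coin is at (269,174). I descend and grip.

```bash
python3 -m creep '{"dp":[[-2,0,25],[-2,0,50],[-2,0,72],[-2,0,92],[-2,0,109],[-2,0,109],[-2,0,109]],"rotation":[[0,0,0],[0,0,0],[0,0,0],[0,0,0],[0,0,0],[0,0,0],[0,0,0]]}' 1 40 && python3 -m creep '{"dp":[[0,0,0],[0,0,0],[0,0,0],[0,0,0],[0,0,0],[0,0,0],[0,0,0],[0,0,0]],"rotation":[[0,0,0],[0,0,0],[0,0,0],[0,0,0],[0,0,0],[0,0,0],[0,0,0],[0,0,0]]}' 0.2 45; python3 - <<'E'
from h import *
import pickle
w=pickle.load(open("w.pkl","rb"));print("coin",ondeck(w,(269,174),4)-np.array([31.5,-57.8,0]))
print(read_state()["joint_positions"])
E
```

```text
t: 3.55
tcp_pos: [589.5, -271.5, 106.7]
ee_rot: [[-0.191, 0.889, 0.416], [0.982, 0.173, 0.081], [-0.0, 0.424, -0.906]]
wrist_force: [0.9, -1.4, -0.1]
opening: 0.999
grasp_force: 0.0
t: 4.35
tcp_pos: [589.1, -273.2, 107.4]
ee_rot: [[-0.188, 0.889, 0.417], [0.982, 0.171, 0.079], [-0.001, 0.425, -0.905]]
wrist_force: [-1.7, 2.1, 8.2]
opening: 0.695
grasp_force: 38.0
coin [ 5.98028456 10.24418487  4.        ]
[-37.5877165   32.54123479 114.87134797  51.81125055  23.80792606
 -94.93187853]
```

```bash
python3 -m creep '{"dp":[[0,0,-8],[0,0,-18],[0,0,-30],[0,0,-45],[0,5,-65],[0,20,-90],[0,40,-115],[0,60,-140],[0,60,-140],[0,60,-140]],"rotation":[[0,0,0],[0,0,0],[0,0,0],[0,0,0],[0,0,0],[0,0,0],[0,0,0],[0,0,0],[0,0,0],[0,0,0]]}'; cat > k.py <<'E'
from h import *
E=lambda ax,d:Ro.from_euler(ax,d,degrees=True)
def fk(q,s4,s6,C):
    return E('z',q[0])*E('y',q[1]+q[2])*E('z',s4*q[3])*E('y',q[4])*E('z',s6*q[5])*C
q0=[71.872,27.513,91.461,0,61.026,-2.67]
R0=Ro.from_matrix([[-.96383,.266516,0],[.266516,.96383,0],[0,0,-1]])
def Cfor(s4,s6): return fk(q0,s4,s6,E('z',0)).inv()*R0
def wrist(J1,a,R,s4,s6):
    M=(E('z',J1)*E('y',a)).inv()*Ro.from_matrix(R)*Cfor(s4,s6).inv()
    m=M.as_matrix();b=np.degrees(np.arccos(m[2,2]))
    j4=s4*np.degrees(np.arctan2(m[1,2],m[0,2]));j6=s6*np.degrees(np.arctan2(m[2,1],-m[2,0]))
    return [((j4+89.5)%360)-89.5,b,j6]
E
python3 - <<'E'
from k import *
st=read_state();q=st["joint_positions"];print(q.round(1))
for s4 in(1,-1):
  for s6 in(1,-1):
    print(s4,s6,np.degrees((fk(q,s4,s6,Cfor(s4,s6)).inv()*Ro.from_matrix(st["ee_rot"])).magnitude()), wrist(q[0],q[1]+q[2],st["ee_rot"],s4,s6))
E
```

```text
t: 5.35
tcp_pos: [583.6, -274.1, 259.3]
ee_rot: [[-0.188, 0.889, 0.417], [0.982, 0.172, 0.078], [-0.002, 0.424, -0.906]]
wrist_force: [-0.5, -0.4, -2.7]
opening: 0.698
grasp_force: 41.5
[-38.   19.5 108.6  30.5  38.8 -70.7]
1 1 0.0009429135446683115 [np.float64(30.498460854651114), np.float64(38.8246461355177), np.float64(-70.695079102238)]
1 -1 136.05110111802057 [np.float64(30.498460854651114), np.float64(38.8246461355177), np.float64(65.355079102238)]
-1 1 60.99765630599533 [np.float64(-30.498460854651107), np.float64(38.8246461355177), np.float64(-70.695079102238)]
-1 -1 92.88453492630897 [np.float64(-30.498460854651107), np.float64(38.8246461355177), np.float64(65.355079102238)]
```

```bash
cat >> k.py <<'E'
from scipy.optimize import least_squares
D=[([71.872,27.513,91.461],[173.2,626.5,248.3],[0,0,-1.]),([-6.399,13.861,101.543],[599.6,-1.2,330],[.193,.079,-.978]),
([-37.588,32.541,114.871],[589.1,-273.2,107.4],[.417,.079,-.905]),([-38,19.5,108.6],[583.6,-274.1,259.3],[.417,.078,-.906])]
def arm(v,j2,j3):
    a1,h,L2,L3,ph=v; j2,j3,p=np.radians([j2,j2+j3,ph])
    return np.array([a1+L2*np.sin(j2)+L3*np.sin(j3+p),h+L2*np.cos(j2)+L3*np.cos(j3+p)])
def res(v):
    o=[]
    for q,p,z in D:
        w=np.array(p)-v[5]*np.array(z);o+=list(arm(v[:5],q[1],q[2])-[np.hypot(w[0],w[1]),w[2]])
    return o
V=least_squares(res,[100,450,450,450,0,450]).x
def ik(p,R):
    w=np.array(p)-V[5]*R[:,2];J1=np.degrees(np.arctan2(w[1],w[0]))
    j=least_squares(lambda j:arm(V[:5],*j)-[np.hypot(w[0],w[1]),w[2]],[20,105]).x
    return np.array([J1,*j,*wrist(J1,j.sum(),R,1,1)])
TB=np.array([0,0,52.]) # tcp in box
def tcp_for(pt_world,pt_box,B): return np.array(pt_world)+B@(TB-np.array(pt_box,float))
E
python3 - <<'E'
from k import *
print(V.round(1),np.abs(res(V)).max())
st=read_state();print(ik(st["tcp_pos"],np.array(st["ee_rot"])).round(1))
for yd in(60,75,90,105,120,135,150,170,200):
  for sp in(0,-25):
    B=boxrot(yd,45,sp);hd=np.array([np.cos(np.radians(yd)),np.sin(np.radians(yd)),0])
    for k in (0,30):
        s=np.array([539,219,78.])-15*hd
        p=tcp_for(s,(-22.5,0,0),B)+k*B[:,2];print(yd,sp,k,p.round(0),ik(p,boxR2tool(B)).round(1))
E
```

```text
[-4.000e-01  3.192e+02  5.990e+02  4.471e+02  4.300e+00  3.567e+02] 0.27449250796121305
[-34.8  19.5 108.6  29.7  37.5 -67.2]
60 0 0 [521. 188. 131.] [  -4.4   32.6  133.6  101.3   40.6 -160.6]
60 0 30 [510. 170. 152.] [  -7.2   29.4  134.2   95.4   40.9 -156.5]
60 -25 0 [529. 182. 129.] [  -5.2   33.   132.6   99.8   40.6 -134.7]
60 -25 30 [518. 164. 150.] [  -8.    29.8  133.2   94.1   41.1 -130.6]
75 0 0 [530. 184. 131.] [  -7.3   34.7  124.4   76.9   46.  -150.6]
75 0 30 [524. 164. 152.] [  -9.9   32.2  124.3   72.3   47.7 -147.4]
75 -25 0 [539. 180. 129.] [  -7.6   35.2  123.2   76.    46.3 -124.8]
75 -25 30 [533. 160. 150.] [ -10.1   32.7  123.1   71.6   48.  -121.7]
90 0 0 [539. 183. 131.] [  -7.3   37.7  114.6   59.8   54.3 -145.3]
90 0 30 [539. 162. 152.] [  -9.5   35.7  113.8   56.6   56.6 -143.2]
90 -25 0 [549. 182. 129.] [  -7.3   38.3  113.3   59.3   54.6 -119.6]
90 -25 30 [549. 160. 150.] [  -9.5   36.3  112.5   56.3   57.  -117.6]
105 0 0 [548. 184. 131.] [  -5.5   41.1  104.7   47.7   63.6 -144. ]
105 0 30 [554. 164. 152.] [  -7.3   39.7  103.2   45.6   66.3 -142.5]
1
[... 851 characters left out ...]
5 0 [576. 209. 129.] [   5.9   52.1   76.7   24.5   90.2 -127.8]
150 -25 30 [594. 198. 150.] [   5.1   52.    73.3   24.    93.6 -127. ]
170 0 0 [574. 213. 131.] [  11.6   55.1   69.3   15.3   98.3 -162.1]
170 0 30 [595. 209. 152.] [  11.1   55.4   65.1   15.1  102.1 -161.5]
170 -25 0 [577. 222. 129.] [  12.2   55.5   68.4   15.7   98.6 -136.5]
170 -25 30 [598. 218. 150.] [  11.6   55.9   64.2   15.5  102.4 -135.9]
200 0 0 [573. 231. 131.] [  21.4   57.5   63.5    1.   104.  -178.8]
200 0 30 [593. 239. 152.] [  21.4   58.1   58.7    1.   108.2 -178.7]
200 -25 0 [571. 241. 129.] [  22.    57.7   63.1    1.5  104.1 -153.2]
200 -25 30 [591. 248. 150.] [  22.    58.4   58.4    1.5  108.2 -153.1]
```

```bash
python3 - <<'E'
from k import *
st=read_state();p0=np.array(st["tcp_pos"])
def tgt(yd,sp,z,k=0):
    B=boxrot(yd,45,sp);hd=np.array([np.cos(np.radians(yd)),np.sin(np.radians(yd)),0])
    return tcp_for(np.array([539,219,z])-15*hd,(-22.5,0,0),B)
pe=tgt(110,-25,78)+[0,0,100]
S=[]
for i in range(1,16):
    f=i/15;B=boxrot(10.7+f*99.3,25+20*f,-25*f);p=p0+(pe-p0)*f+[20*np.sin(np.pi*f),0,0];S.append((p,boxR2tool(B)))
plan(S)
for p,R in S[::3]:print(ik(p,R).round(0))
E
```

```text
dp [29.7, 6.8, 5.3] rot [-0.021, 0.051, -0.072] ang 5.2
dp [59.5, 13.4, 10.6] rot [-0.042, 0.104, -0.145] ang 10.5
dp [89.3, 19.6, 15.7] rot [-0.061, 0.161, -0.218] ang 15.9
dp [119.2, 25.5, 20.5] rot [-0.077, 0.22, -0.29] ang 21.3
dp [149.2, 30.7, 25.1] rot [-0.091, 0.281, -0.361] ang 26.7
dp [179.4, 35.3, 29.4] rot [-0.102, 0.345, -0.43] ang 32.1
dp [209.7, 39.1, 33.4] rot [-0.11, 0.411, -0.499] ang 37.6
dp [240.2, 42.2, 37.0] rot [-0.115, 0.479, -0.567] ang 43.0
dp [270.9, 44.5, 40.2] rot [-0.116, 0.548, -0.634] ang 48.5
dp [301.7, 46.0, 43.1] rot [-0.113, 0.619, -0.701] ang 54.0
dp [332.6, 46.9, 45.6] rot [-0.106, 0.691, -0.766] ang 59.4
dp [363.7, 47.2, 47.9] rot [-0.095, 0.764, -0.831] ang 64.9
dp [394.9, 47.1, 50.0] rot [-0.079, 0.837, -0.896] ang 70.4
dp [426.1, 46.6, 51.9] rot [-0.059, 0.911, -0.96] ang 75.9
dp [457.4, 46.0, 53.8] rot [-0.034, 0.984, -1.023] ang 81.4
[-34.  19. 110.  34.  39. -74.]
[-30.  20. 111.  42.  44. -90.]
[ -25.   23.  110.   46.   51. -101.]
[ -19.   27.  107.   46.   60. -108.]
[ -11.   31.  102.   44.   68. -111.]
```

```bash
python3 -m creep '{"dp":[[30,7,5],[60,13,11],[89,20,16],[119,25,21],[149,31,25],[179,35,29],[210,39,33],[240,42,37],[271,45,40],[302,46,43],[333,47,46],[364,47,48],[395,47,50],[426,47,52],[457,46,54],[457,46,54],[457,46,54]],"rotation":[[-0.02,0.05,-0.07],[-0.04,0.1,-0.145],[-0.06,0.16,-0.22],[-0.08,0.22,-0.29],[-0.09,0.28,-0.36],[-0.1,0.345,-0.43],[-0.11,0.41,-0.5],[-0.115,0.48,-0.57],[-0.116,0.55,-0.635],[-0.113,0.62,-0.7],[-0.106,0.69,-0.766],[-0.095,0.765,-0.83],[-0.08,0.837,-0.896],[-0.06,0.91,-0.96],[-0.034,0.984,-1.023],[-0.034,0.984,-1.023],[-0.034,0.984,-1.023]]}'; python3 - <<'E'
from k import *
B=boxrot(110,45,-25);hd=np.array([np.cos(np.radians(110)),np.sin(np.radians(110)),0])
p=tcp_for(np.array([539,219,78])-15*hd,(-22.5,0,0),B)
plan([(p,boxR2tool(B))]);print(read_state()["joint_positions"].round(0))
low=min((p+B@(np.array([x,y,0])-TB))[2] for x in(-30,30) for y in(-50,50));print("low",low)
R=np.array(read_state()["ee_rot"]);w=grab("wrist");s=grab("scene")
cv2.imwrite("pics/d.png",np.hstack([cv2.resize(w["img"][40:340,100:460],(400,333)),cv2.resize(s["img"][120:300,240:440],(400,360))[:333]]))
E
```

```text
t: 7.05
tcp_pos: [560.5, 187.3, 227.2]
ee_rot: [[-0.953, 0.18, -0.244], [-0.029, 0.746, 0.665], [0.302, 0.641, -0.705]]
wrist_force: [-0.5, -0.0, -2.7]
opening: 0.7
grasp_force: 41.5
dp [-29.8, -62.9, 69.0] rot [0.001, -0.002, -0.002] ang 0.2
[  -7.   35.   98.   41.   76. -113.]
low 58.25176519807559
```

View pics/d.png

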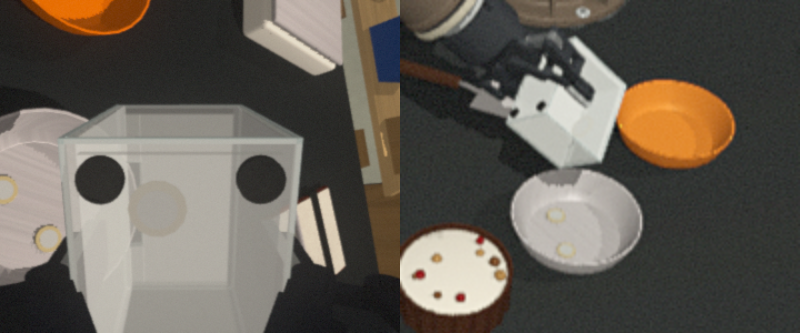

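The left half shows the coin at (157,208), against the slot-side wall. The right half shows the box above the dish. I go down and shake.

```bash
python3 -m creep '{"dp":[[-10,-21,23],[-20,-42,46],[-30,-63,69],[-30,-63,69],[-30,-63,39],[-30,-63,69],[-30,-63,39],[-30,-63,69],[-30,-63,39],[-30,-63,69],[-30,-63,39],[-30,-63,69],[-30,-63,69],[-30,-63,69]],"rotation":[[0,0,0],[0,0,0],[0,0,0],[0,0,0],[0,0,0],[0,0,0],[0,0,0],[0,0,0],[0,0,0],[0,0,0],[0,0,0],[0,0,0],[0,0,0],[0,0,0]]}'; python3 - <<'E'
from k import *
w=grab("wrist");s=grab("top")
cv2.imwrite("pics/e.png",np.hstack([cv2.resize(w["img"][40:340,100:460],(400,333)),cv2.resize(s["img"][120:230,100:232],(400,333),interpolation=2)]))
E
```

```text
t: 8.55
tcp_pos: [561.9, 186.5, 131.8]
ee_rot: [[-0.954, 0.179, -0.241], [-0.029, 0.745, 0.666], [0.299, 0.642, -0.706]]
wrist_force: [-0.5, 0.4, -1.8]
opening: 0.7
grasp_force: 43.2
```

View pics/e.png

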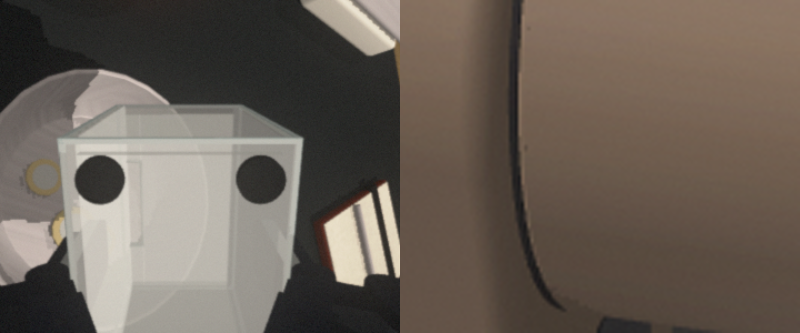

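The coin is no longer visible in the upper part of the box. The slot is at (135,200). I check the dish and the lower part of the wrist view.

```bash
python3 - <<'E'
from k import *
w=grab("wrist");s=grab("scene")
cv2.imwrite("pics/f.png",np.hstack([cv2.resize(w["img"][84:384,100:460],(400,333)),cv2.resize(s["img"][170:280,250:382],(400,333),interpolation=2)]))
E
```

```text
(no output)
```

View pics/f.png

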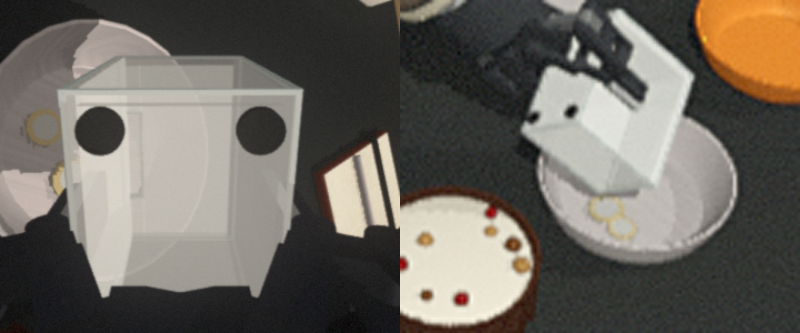

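```bash
python3 - <<'E'
from k import *
st=read_state();p0=np.array(st["tcp_pos"])
pl=np.array([560.5,187.3,227.2]);ps=np.array([583.6,-274.1,259.3])
S=[(p0+(pl-p0)*i/4,np.array(st["ee_rot"])) for i in(1,2,3,4)]
for i in range(1,14):
    f=1-i/13;B=boxrot(10.7+f*99.3,25+20*f,-25*f);S.append((ps+(pl-ps)*f+[20*np.sin(np.pi*f),0,0],boxR2tool(B)))
plan(S)
E
```

```text
dp [7.6, 15.5, -16.7] rot [0.0, 0.0, 0.0] ang 0.0
dp [15.2, 31.0, -33.3] rot [0.0, 0.0, 0.0] ang 0.0
dp [22.8, 46.4, -50.0] rot [0.0, 0.0, 0.0] ang 0.0
dp [30.4, 61.9, -66.6] rot [0.0, 0.0, 0.0] ang 0.0
dp [25.9, 38.2, -93.6] rot [-0.011, -0.095, 0.062] ang 6.5
dp [21.7, 14.5, -120.5] rot [-0.021, -0.189, 0.126] ang 13.1
dp [18.0, -9.4, -147.3] rot [-0.027, -0.28, 0.193] ang 19.6
dp [15.0, -33.4, -173.8] rot [-0.029, -0.369, 0.264] ang 26.0
dp [12.9, -57.5, -200.2] rot [-0.028, -0.454, 0.337] ang 32.4
dp [11.8, -81.9, -226.3] rot [-0.025, -0.535, 0.413] ang 38.7
dp [11.9, -106.4, -252.1] rot [-0.019, -0.613, 0.492] ang 45.0
dp [13.1, -131.2, -277.6] rot [-0.012, -0.686, 0.574] ang 51.3
dp [15.2, -156.2, -302.9] rot [-0.003, -0.756, 0.658] ang 57.4
dp [18.4, -181.3, -327.9] rot [0.006, -0.82, 0.746] ang 63.5
dp [22.2, -206.5, -352.7] rot [0.016, -0.88, 0.837] ang 69.6
dp [26.6, -231.9, -377.5] rot [0.026, -0.934, 0.93] ang 75.5
dp [31.2, -257.3, -402.1] rot [0.035, -0.983, 1.026] ang 81.5
```

```bash
python3 -m creep '{"dp":[[8,15,-17],[15,31,-33],[23,46,-50],[30,62,-67],[26,38,-94],[22,14,-120],[18,-9,-147],[15,-33,-174],[13,-57,-200],[12,-82,-226],[12,-106,-252],[13,-131,-278],[15,-156,-303],[18,-181,-328],[22,-206,-353],[27,-232,-377],[31,-257,-402],[31,-257,-402],[31,-257,-402]],"rotation":[[0,0,0],[0,0,0],[0,0,0],[0,0,0],[-0.01,-0.095,0.06],[-0.02,-0.19,0.126],[-0.027,-0.28,0.193],[-0.03,-0.37,0.264],[-0.028,-0.454,0.337],[-0.025,-0.535,0.413],[-0.02,-0.613,0.492],[-0.012,-0.686,0.574],[-0.003,-0.756,0.658],[0.006,-0.82,0.746],[0.016,-0.88,0.837],[0.026,-0.934,0.93],[0.035,-0.983,1.026],[0.035,-0.983,1.026],[0.035,-0.983,1.026]]}'; python3 - <<'E'
from k import *
w=grab("wrist");s=grab("scene");t=grab("top")
cv2.imwrite("pics/g.png",np.hstack([cv2.resize(w["img"][84:384,100:460],(260,217)),cv2.resize(s["img"][195:265,285:370],(263,217),interpolation=2),cv2.resize(t["img"][138:208,125:210],(263,217),interpolation=2)]))
plan([(np.array([589.1,-273.2,107.4]),GR)]);print(read_state()["joint_positions"].round(0))
E
```

```text
t: 10.65
tcp_pos: [583.4, -273.5, 258.9]
ee_rot: [[-0.187, 0.891, 0.414], [0.982, 0.169, 0.079], [0.001, 0.422, -0.907]]
wrist_force: [0.4, -0.0, -1.7]
opening: 0.697
grasp_force: 43.3
dp [-1.9, -58.7, 139.2] rot [-0.002, -0.002, 0.001] ang 0.2
[-38.  20. 109.  30.  39. -70.]
```

View pics/g.png

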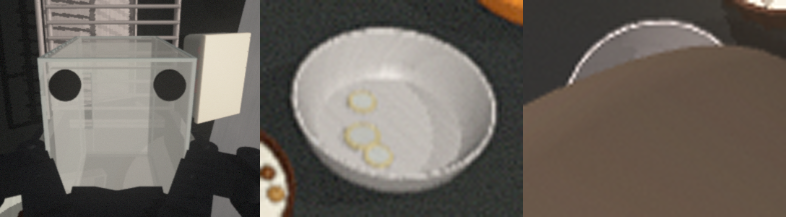

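The middle picture shows three coins in the dish at (362,100), (361,134) and (377,155), so the coin is out. I return the box.

```bash
python3 -m creep '{"dp":[[-1,-20,25],[-2,-40,50],[-2,-55,75],[-2,-58,90],[-2,-58,103],[-2,-58,114],[-2,-58,123],[-2,-58,129],[-2,-58,132],[-2,-58,134],[-2,-58,135],[-2,-58,136],[-2,-58,136]],"rotation":[[0,0,0],[0,0,0],[0,0,0],[0,0,0],[0,0,0],[0,0,0],[0,0,0],[0,0,0],[0,0,0],[0,0,0],[0,0,0],[0,0,0],[0,0,0]]}'; python3 -c "
from k import *
plan([(np.array([589.1,-273.2,107.4]),GR)])"
```

```text
t: 12.1
tcp_pos: [588.7, -274.4, 110.9]
ee_rot: [[-0.187, 0.891, 0.414], [0.982, 0.169, 0.079], [0.0, 0.422, -0.907]]
wrist_force: [-0.7, -0.5, -2.3]
opening: 0.697
grasp_force: 43.2
dp [1.1, -0.9, 3.5] rot [-0.001, -0.001, 0.001] ang 0.1
```

```bash
python3 -m creep '{"dp":[[0,-0.3,0.6],[0,-0.5,1.2],[0,-0.5,1.8],[0,-0.5,2.4],[0,-0.5,2.4]],"rotation":[[0,0,0],[0,0,0],[0,0,0],[0,0,0],[0,0,0]]}'
```

```text
t: 12.6
tcp_pos: [589.2, -274.2, 108.3]
ee_rot: [[-0.187, 0.891, 0.414], [0.982, 0.169, 0.079], [0.0, 0.421, -0.907]]
wrist_force: [-0.2, -0.1, -1.9]
opening: 0.698
grasp_force: 43.2
```

```bash
python3 -m creep '{"dp":[[0,0,0.5],[0,0,1],[0,0,1.3],[0,0,1.3]],"rotation":[[0,0,0],[0,0,0],[0,0,0],[0,0,0]]}'
```

```text
t: 13.0
tcp_pos: [589.6, -274.2, 107.6]
ee_rot: [[-0.187, 0.891, 0.414], [0.982, 0.169, 0.079], [0.0, 0.422, -0.907]]
wrist_force: [-7.5, -0.1, 8.7]
opening: 0.697
grasp_force: 44.5
```

It touches the wires, so I release and back off.

```bash
python3 -m creep '{"dp":[[0,0,0],[0,0,0],[0,0,0],[0,0,0],[0,0,0],[0,0,0],[0,0,0],[0,0,0]],"rotation":[[0,0,0],[0,0,0],[0,0,0],[0,0,0],[0,0,0],[0,0,0],[0,0,0],[0,0,0]]}' 1 && python3 -m creep '{"dp":[[0,0,-10],[0,0,-25],[0,0,-45],[0,0,-70],[0,0,-95],[0,0,-120],[0,0,-140],[0,0,-140],[0,0,-140],[0,0,-140]],"rotation":[[0,0,0],[0,0,0],[0,0,0],[0,0,0],[0,0,0],[0,0,0],[0,0,0],[0,0,0],[0,0,0],[0,0,0]]}'; python3 - <<'E'
from k import *
w=grab("wrist");s=grab("scene")
cv2.imwrite("pics/h.png",np.hstack([cv2.resize(w["img"],(400,300)),cv2.resize(s["img"][130:280,75:385],(400,194))[:300] if 0 else cv2.copyMakeBorder(cv2.resize(s["img"][130:280,75:385],(400,194)),0,106,0,0,0)]))
for p in [(10,-17.8,90),(50,-17.8,90),(10,-97.8,90),(50,-97.8,90)]:print((proj(w,DO+DR@np.array(p,float))*.78125).round(0))
E
```

```text
t: 13.8
tcp_pos: [589.8, -274.1, 107.2]
ee_rot: [[-0.187, 0.891, 0.414], [0.982, 0.169, 0.079], [0.0, 0.421, -0.907]]
wrist_force: [0.1, 0.0, -0.5]
opening: 1.0
grasp_force: 0.0
t: 14.8
tcp_pos: [531.6, -284.9, 233.5]
ee_rot: [[-0.187, 0.891, 0.413], [0.982, 0.169, 0.079], [0.001, 0.421, -0.907]]
wrist_force: [0.6, 0.8, -0.4]
opening: 0.999
grasp_force: 0.0
[179. 111.]
[225. 111.]
[181. 195.]
[223. 195.]
```

View pics/h.png

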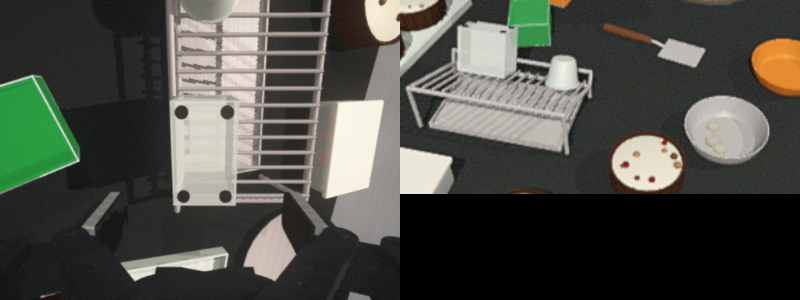

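The box is back on the wires against the rail, empty, with its feet at (181,112), (227,112), (183,196) and (225,196), where they were before. The dish holds three coins, and the mould and cake have not moved.

```bash
python3 -c "
from plant import *
print(hand_in())"
```

```text
the job is handed in; nothing more can be done
None
```

The coin is in the change dish, the tip box is back on the rack's wires slot side down and released, and the job was handed in at about 15 s on the robot's clock; no verdict came back.

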